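# Seat the proud vial in the photometer

### The arm

A 6-joint arm with a two-finger parallel gripper is mounted at the origin on a cart in front of the work surface, level with it; the furniture and walls round the work are solid. World frame = base frame: x ahead of the robot, y to its left, z up, the work surface at z = 0. Lengths are in mm, angles in rad, forces in N, time in s.
With the tool pointing down it reaches from about 275 to 825 mm from the base axis. Payload 5.2 kg.
Tool frame: the origin (TCP) lies at the very end of the fingers, on their centre line; the grasp point (between the pads) lies 19 mm behind it; z points along the fingers, x is the direction in which the jaws open and shut, and the axes are right-handed (so a half turn about z gives the same grasp; the last joint's range is limited). The gripper opens to 93 mm and grips with 3 to 60 N. Pads are 15 mm wide; open, the fingers measure 128 mm over their backs; the gripper's body (75 mm by 188 mm) begins 65 mm behind the grasp point.
Start: joints at [1.066, 0.259, 1.535, -0, 1.348, -0.203], TCP at [163.459, 525.153, 192.553] pointing down, gripper open.
Joint ranges: [-3.14, 3.14], [-0.91, 2.08], [0.19, 2.58], [-1.22, 4.36], [0.22, 2.71], [-3.12, 3.12]. Speed limits (rad/s): [2.57, 2.57, 3.14, 3.14, 3.14, 3.14].

### API

Orientations are given as a rotation vector (axis times angle).
In Python, from bench import monitor, optics, bot, models gives the robot as it stands.
- The arm moves only by the tool carry_out, never from a script. Its argument "targets" is a list of rows, each an object of numbers: "ax", "ay", "az": the turn, a rotation vector about the tool's x, y, z in rad; "tx", "ty", "tz": the shift along the tool's x, y, z in mm; "gripper": the gripper's target within -1 to 1 (fully open at 1, half-way at 0, shut at -1). A call has 1 to 8 rows; each row shifts and turns the commanded pose from where the row before left it, along the tool's axes as they then stand; what a row does not reach is not made up. A row lasts 1/10 s, in which the tool goes at most 50 mm and 8.59 degrees, less where a joint would pass 70% of its speed; a pose out of reach is approached as far as the arm can. A call with a gripper value outside its range is refused whole. The fingers move at their own pace and stop on an object; "squeeze" is the grip in N (left out, the last holds). Time passes only in rows, so rows that do not move let the fingers close. It gives the time, the measured TCP pose, the force and the opening at its end, in the units of the state.
- monitor.sense(): the state, without advancing time (a new reading comes with each control period).
- optics.camera(name): name is "side" or "top"; returns a dict with "frame" (400x640x3 uint8, red, green, blue), "vertical_fov" (degrees; the focal length in pixels is half the picture's height over the tangent of half this angle, whatever the lens; pixels are square), "cx", "cy" (the principal point, pixels), "T" (4x4, takes a point from camera to world coordinates). Camera axes: x right, y up, looking along -z (the intrinsics and any distortion apply to the point x, -y, -z); pixel columns grow to the right and rows downward; lengths in mm; the calibration is good to about 2 mm. A picture is of the moment at which its call begins. There is no depth.
- bot.hand_in(): hands the job in, once; it reports no verdict.
Trained networks look in a picture, given as the dict that the camera call returned (one of the last four; its "shot" number tells which), for a name from the list of things; names that differ only in an ending like _2 or _b are one class to them, and where a whole thing is asked for, a point or a joint stands for the part that bears it (a point fixed in the world has none). Each returns a list of dicts, best first, with "confidence" (0 to 1); they miss things now and then, are a little off and sometimes report something else, mostly with a low value. They report only what shows in the picture. A call takes as long as a camera call.
- models.masks_of(picture, query): "mask" (400x640 bool, what is visible of it) and "box" ([left, top, right, bottom] in pixels, round what is visible of it).
- models.tip_of(picture, query): "location" ([row, column] in pixels: a listed point, or the origin of a listed thing).
The state is a dict: "clock": time; "joint_pos": joint angles; "joint_velocities": joint speeds; "joint_torque": joint torques, N m; "tool_pos": TCP position; "ee_rot": TCP orientation; "wrist_force": force on the tool from outside, world axes, zero at the start; "torque": the same for the moment, N m; "opening": finger opening in mm.
Only numpy, scipy, OpenCV 4.12 (cv2) and the standard library are available. Lean on these libraries where they do the work, as an engineer would, in place of code of your own. Each camera call takes 0.05 s, during which the arm holds its last target.

### The job

The sample vial in the photometer has been left standing proud of its well, so it cannot be read. Press the release tab in front of the lid so that the lid springs up, push the lid all the way back until it rests open on its stop, then press the vial straight down until it is fully home, and leave the lid open. Only press and push: lift nothing, and leave the photometer and everything round it standing where it is.

Things in the scene. Friction and masses are not known exactly. Their poses are not given: they have to be found in the camera images.
- photometer: Bench photometer, light grey, 180 x 130 mm, deck 78 mm up, 2.4 kg, loose on rubber feet. Origin: centre of its underside; x runs from its front (sloped panel with display, facing the robot) to its back, y to its left. Turned up to 0.3 rad. On its centre line, front to back: release tab, dark grey lid (90 mm wide, 78 mm deep, 34 mm high, hollow) with the vial in its well beneath, lid hinge.
- tab_pad (a point): On top of the release tab, a ribbed grey pad 36 mm wide (y); it reaches 10 mm in front of and 20 mm behind this point. 85 mm above the bench, 27 mm before the shut lid's lip. Pressed straight down here it tips about a pivot 24 mm behind; this point sinks 6 mm at most, the lid is free after about 3 mm (3 to 5 N). It springs back. A hook at its rear end stands 19 mm above the pad.
- release_tab (a joint): Angle of the release tab, rad: 0 at rest, grows as it is pressed, 0.26 at the stop; the lid comes free at about 0.13.
- lid (a joint): Opening angle of the lid, rad: 0 shut, 1.92 at the open stop. Once released, two spring pins lift it to about 0.32, where it stays (pressed down again it snaps shut). From there it must be pushed (1 to 4 N at the lip). Let go before about 1.3 it falls back to about 0.32; past about 1.5 it falls open on to its stop and stays.
- lid_hinge (a point): Middle of the lid's hinge axis at its back, 92 mm above the bench. The axis is parallel to the photometer's y; this point's axes turn with the lid.
- lid_lip (a point): Middle of the front edge of the catch lip (18 mm wide, 4 mm thick) that juts 6 mm from the foot of the lid's front wall, 90 mm from the hinge axis; moves with the lid. 94 mm above the bench shut, about 123 mm sprung up. The wall rises 20 mm above it and ends at its underside, over a 92 mm high ledge. A downward finger, tip 5 to 12 mm below the sprung-up lip, can push it back and up along its arc.
- vial (a joint): How far the vial has been pushed into its well, m: 0 to 0.004 at the start, 0.012 fully home (hard stop). A leaf spring holds it where it is left; pushing takes about 3 N. Negative values mean that it has been lifted.
- vial_cap (a point): Centre of the top of the cap of the sample vial in the well (white vial, 25 mm across, 67 mm tall, upright), 42 mm in front of the hinge axis. 96 to 100 mm above the bench at the start, 88 mm when home (10 mm above the deck). Hidden below the lid while that is shut.
- vial_amber: Bystander: capped amber sample vial, 25 mm across, 67 mm tall, loose on the bench in front of the photometer; origin: centre of its underside.
- vial_blue_cap: Bystander: sample vial with a blue cap, 25 mm across, 67 mm tall, loose on the bench in front of the photometer; origin: centre of its underside.
- bottle_plain: Bystander: pale plastic bottle, 72 mm across, 125 mm tall, loose on the bench left of the photometer; origin: centre of its underside.
- flow_cup: Bystander: metal flow cup standing upside down on its rim, 72 mm across, 67 mm tall, loose on the bench left of the photometer; origin: centre of its underside.

How it is judged:
By the outcome, as a careful person would: the job done as asked, in the order asked, and still so for the second after the job is handed in, with the robot touching nothing.
It also fails if it takes over 45 s, if anything falls off the work surface, if the arm or the gripper's body presses on something with over 40 N, if the wrist force passes 120 N, or if a joint passes its speed limit or range.

## Working session

There is one attempt and no reset: what is moved stays moved. The work goes in short steps, Python scripts to look and compute and a tool call to move; the robot and the scene stay as the last step left them, time stands still between calls to the robot, and variables do not carry over. Pictures are saved under pics/ and viewed, and the job is handed in when it is done.

Besides the shell and the picture viewer there is one more tool, called after "Emit:" in YAML: its name, and indented under it one key for each argument. carry_out: Moves the arm, as the interface text tells. Its arguments: {"type":"object","properties":{"targets":{"type":"array"},"squeeze":{"type":"number"}},"required":["targets"]}

```bash
mkdir -p pics; ls
cat > h.py <<'E'
import numpy as np, cv2
from bench import monitor, optics, bot, models
def save(p,n): cv2.imwrite(f'pics/{n}.png', cv2.cvtColor(p['frame'],cv2.COLOR_RGB2BGR))
E
python3 - <<'E'
from h import *
s=monitor.sense()
for k,v in s.items(): print(k,np.round(v,4))
for c in ('side','top'):
    p=optics.camera(c); save(p,c+'0'); print({k:(v if k!='frame' else 0) for k,v in p.items()})
    for q in ('tab_pad','lid_hinge','lid_lip','photometer','vial_amber','vial_blue_cap','bottle_plain','flow_cup','vial_cap'):
        try: print(c,q,[(np.round(d['location'],1),round(d['confidence'],2)) for d in models.tip_of(p,q)][:3])
        except Exception as e: print(q,e)
E
```

```text
pics
clock 0.0
joint_pos [ 1.0662  0.2593  1.5361  0.      1.348  -0.2028]
joint_velocities [ 0.0004 -0.001  -0.0006  0.0006  0.0006  0.0002]
joint_torque [ 3.00000e-04 -4.37293e+01 -2.84004e+01  7.19000e-02  4.14000e-02
 -1.00000e-04]
tool_pos [163.1675 524.6267 191.7272]
ee_rot [ 2.5295  1.8618 -0.0026]
wrist_force [0.5478 0.1419 0.2199]
torque [-0.0036 -0.0234  0.0093]
opening 93.0957
{'frame': 0, 'vertical_fov': 50.7674687615207, 'cx': 319.29267566864365, 'cy': 200.25182141284012, 'T': array([[-9.99714091e-01, -1.91454946e-02,  1.43243150e-02,
         6.12060295e+02],
       [ 2.16206509e-02, -4.67944801e-01,  8.83493187e-01,
         8.74038863e+02],
       [-1.02119253e-02,  8.83550289e-01,  4.68224949e-01,
         4.82151538e+02],
       [ 0.00000000e+00,  0.00000000e+00,  0.00000000e+00,
         1.00000000e+00]]), 'shot': 1}
side tab_pad []
side lid_hinge [(array([191.5, 282.3]), 0.61)]
side lid_lip [(array([185.3, 322.1]), 0.96)]
side photometer [(array([222.7, 317.7]), 0.66)]
side vial_amber [(array([210.1, 391. ]), 0.85)]
side vial_blue_cap [(array([237.5, 396.3]), 0.7)
[... 319 characters left out ...]
03182738e+02],
       [-9.99817253e-01,  1.16589813e-02,  1.51502342e-02,
         1.32971644e+02],
       [ 1.59129959e-02,  6.83796962e-02,  9.97532452e-01,
         1.03300651e+03],
       [ 0.00000000e+00,  0.00000000e+00,  0.00000000e+00,
         1.00000000e+00]]), 'shot': 2}
top tab_pad [(array([208.4, 346.7]), 0.8)]
top lid_hinge [(array([150.7, 332.6]), 0.91)]
top lid_lip [(array([192.7, 342.8]), 0.56)]
top photometer [(array([191.2, 340.2]), 0.58)]
top vial_amber [(array([191.9, 343.5]), 0.59), (array([267.9, 362.3]), 0.51)]
top vial_blue_cap [(array([267.7, 322.8]), 0.65)]
top bottle_plain [(array([206.2, 249. ]), 0.94)]
top flow_cup [(array([148.4, 254.2]), 0.92)]
top vial_cap []
```

View pics/side0.png

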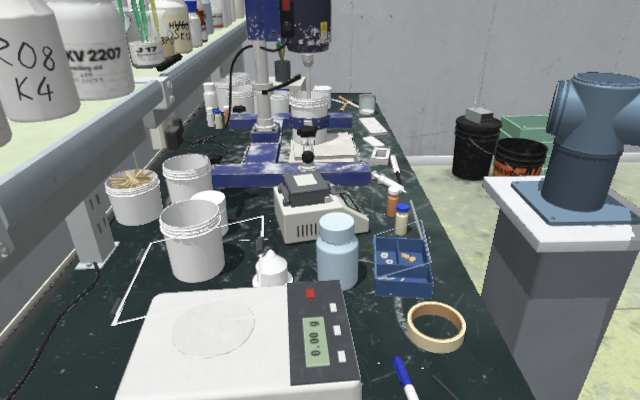

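View pics/top0.png

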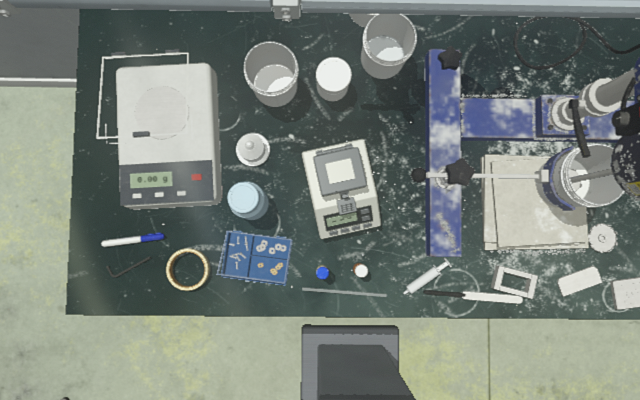

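```bash
cat >> h.py <<'E'
def ray(p,rc):
    r,c=rc; h=p['frame'].shape[0]; f=h/2/np.tan(np.radians(p['vertical_fov'])/2)
    d=np.array([(c-p['cx'])/f,-(r-p['cy'])/f,-1]); T=np.array(p['T'])
    return T[:3,3],T[:3,:3]@d
def atz(p,rc,z):
    o,d=ray(p,rc); return o+d*(z-o[2])/d[2]
def proj(p,X):
    T=np.array(p['T']); h=p['frame'].shape[0]; f=h/2/np.tan(np.radians(p['vertical_fov'])/2)
    x=T[:3,:3].T@(np.array(X)-T[:3,3]); return np.array([p['cy']-f*x[1]/-x[2],p['cx']+f*x[0]/-x[2]])
E
python3 - <<'E'
from h import *
p=optics.camera('top'); s=optics.camera('side')
Z=dict(tab_pad=85,lid_hinge=92,lid_lip=94,photometer=0,vial_amber=0,vial_blue_cap=0,bottle_plain=0,flow_cup=0)
for n,q in (('top',p),('side',s)):
  for k,z in Z.items():
    print(n,k,[(np.round(atz(q,d['location'],z),1),round(d['confidence'],2)) for d in models.tip_of(q,k)][:2])
f=p['frame'][100:300,220:440]; cv2.imwrite('pics/topz.png',cv2.resize(f,None,fx=3.5,fy=3,interpolation=cv2.INTER_CUBIC)[:600,:770,::-1])
f=s['frame'][100:300,220:440]; cv2.imwrite('pics/sidez.png',cv2.resize(f,None,fx=3,fy=3,interpolation=cv2.INTER_CUBIC)[...,::-1])
E
```

```text
top tab_pad [(array([559.3,  68.8,  85. ]), 0.72)]
top lid_hinge [(array([671.4,  93.9,  92. ]), 0.59)]
top lid_lip [(array([588.2,  75.1,  94. ]), 0.72)]
top photometer [(array([598.5,  71.9,   0. ]), 0.9)]
top vial_amber [(array([433.6,  33.4,   0. ]), 0.62)]
top vial_blue_cap [(array([596.6,  67.2,   0. ]), 0.54), (array([428.2, 114.1,   0. ]), 0.45)]
top bottle_plain [(array([571. , 267.2,   0. ]), 0.95)]
top flow_cup [(array([689.9, 270.5,   0. ]), 0.85)]
side tab_pad [(array([559.6,  56. ,  85. ]), 0.63)]
side lid_hinge [(array([670.6, 103.3,  92. ]), 0.84)]
side lid_lip [(array([590.2,  57. ,  94. ]), 0.78)]
side photometer [(array([611.4,  78.3,   0. ]), 0.81)]
side vial_amber [(array([696.3, -74. ,   0. ]), 0.73), (array([430.6,  25.4,   0. ]), 0.63)]
side vial_blue_cap [(array([435.6, 133.9,   0. ]), 0.63)]
side bottle_plain []
side flow_cup [(array([689.9, 272.1,   0. ]), 0.9)]
```

View zooms.

View pics/topz.png

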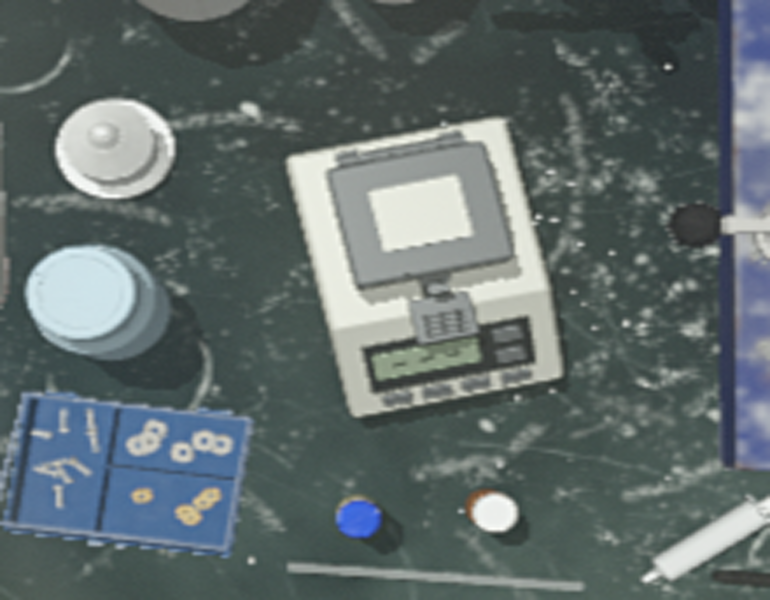

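View pics/sidez.png

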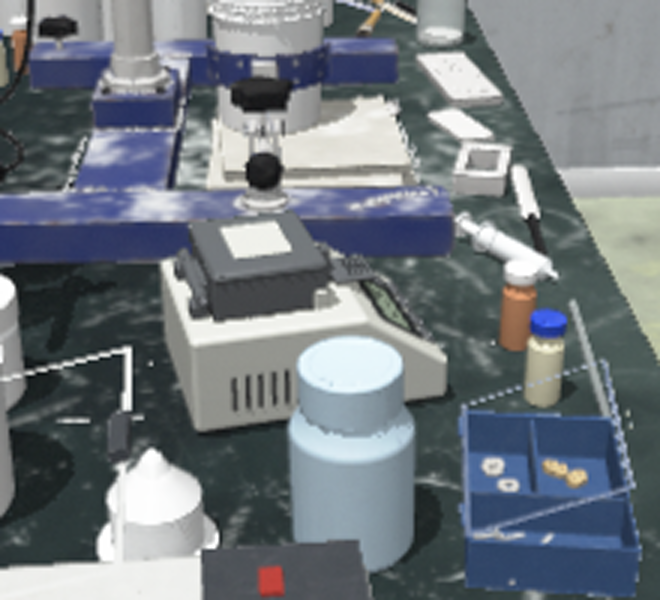

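Run:
```python
from h import *
from scipy.optimize import least_squares
obs=[]
L=dict(tab_pad=(-117,85),lid_lip=(-90,94),lid_hinge=(0,92))
for i in range(4):
  for c in ('top','side'):
    p=optics.camera(c)
    for k in L:
      for d in models.tip_of(p,k)[:1]:
        if d['confidence']>.5: obs.append((c,p,k,np.array(d['location'])))
def pt(v,k):
    a,z=L[k]; return [v[0]+a*np.cos(v[2]),v[1]+a*np.sin(v[2]),z]
def res(v,sel):
    return np.concatenate([proj(p,pt(v,k))-l for c,p,k,l in obs if c in sel])
for sel in (('top',),('side',),('top','side')):
    r=least_squares(res,[671,94,.21],args=(sel,),loss='soft_l1'); print(sel,np.round(r.x,3),r.cost, np.round(pt(r.x,'tab_pad'),1))
v=r.x
for o in obs: print(o[0],o[2],np.round(proj(o[1],pt(v,o[2]))-o[3],1))
# own clicks, top view zoom
p=[o[1] for o in obs if o[0]=='top'][0]
for n,x,y,z in [('bl',287,158,78),('br',505,118,78),('fl',352,418,30),('fr',563,380,30),('padfl',414,338,85),('padfr',480,328,85),('padbl',411,302,85),('padbr',472,292,85),('lid top fl',362,290,115),('lidtopfr',513,262,115),('lidbl',330,172,126),('lidbr',485,142,126)]:
    print(n,np.round(atz(p,(100+y/3-.5,220+x/3.5-.5),z),1))
```

```text
('top',) [6.7048e+02 9.5330e+01 2.1300e-01] 117.52348389774208 [556.1  70.5  85. ]
('side',) [6.74792e+02 9.94720e+01 3.03000e-01] 63.9910889583021 [563.1  64.5  85. ]
('top', 'side') [6.73064e+02 9.62940e+01 2.27000e-01] 188.98934486709786 [559.1  69.9  85. ]
top tab_pad [-0.5 -1.7]
top lid_lip [1.1 0.4]
top lid_hinge [-2.6 -1.3]
side tab_pad [-34.7  22.4]
side lid_lip [1.  0.5]
top tab_pad [-3.9  0.4]
top lid_lip [-11.9  93.6]
top lid_hinge [-2.8  1.2]
side lid_lip [0.4 3.4]
side lid_hinge [-0.7  1.7]
top tab_pad [-0.3  0.7]
top lid_lip [ 2.1 -0.8]
top lid_hinge [-1.1 -0.9]
side lid_lip [2.7 2.1]
side lid_hinge [-1.8 -0.7]
top tab_pad [-3.7  1.3]
top lid_lip [ 1.  -0.9]
side tab_pad [ 0.8 -1.4]
side lid_lip [3.3 0.7]
side lid_hinge [-0.5  1.6]
bl [669.5 160.5  78. ]
br [698.3  35.2  78. ]
fl [495.7 120.6  30. ]
fr [523.5  -5.4  30. ]
padfl [549.2  86.8  85. ]
padfr [556.2  49.4  85. ]
padbl [573.   88.7  85. ]
padbr [580.1  54.1  85. ]
lid top fl [578.2 117.1 115. ]
lidtopfr [597.2  34.1 115. ]
lidbl [652.4 135.5 126. ]
lidbr [672.9  51.  126. ]
```

Emit:
carry_out:
  targets:
    - {"az": -0.1315, "gripper": -1}
    - {"az": -0.1315}
    - {"az": -0.1315}
    - {"az": -0.1315}
    - {"tx": -30, "ty": 16}
    - {"tx": -38, "ty": 20}
    - {"tx": -38, "ty": 20}
    - {"tx": -38, "ty": 20}
  squeeze: 20

```text
invalid input
```

Emit:
carry_out:
  targets:
    - {"tx": -38, "ty": 20}
    - {"tx": -38, "ty": 20}
    - {"tx": -38, "ty": 20}
    - {"tx": -38, "ty": 20}
    - {"tx": -38, "ty": 20}
    - {"tx": -38, "ty": 20}
    - {"tx": -38, "ty": 20}
    - {"tx": -38, "ty": 20}

```text
invalid input
```

Emit:
carry_out:
  targets:
    - {"ax": 0, "ay": 0, "az": -0.1315, "tx": 0, "ty": 0, "tz": 0, "gripper": -1}
  squeeze: 20

```text
clock: 3.6
tool_pos: [163.5, 525.2, 192.6]
ee_rot: [-2.401, -2.026, -0.0]
wrist_force: [0.2, -0.1, -1.0]
opening: 88.6
```

Emit:
carry_out:
  targets:
    - {"ax": 0, "ay": 0, "az": -0.1315, "tx": 0, "ty": 0, "tz": 0, "gripper": -1}
    - {"ax": 0, "ay": 0, "az": -0.1315, "tx": 0, "ty": 0, "tz": 0, "gripper": -1}
    - {"ax": 0, "ay": 0, "az": -0.1315, "tx": 0, "ty": 0, "tz": 0, "gripper": -1}
    - {"ax": 0, "ay": 0, "az": 0, "tx": -38, "ty": 20, "tz": 0, "gripper": -1}
    - {"ax": 0, "ay": 0, "az": 0, "tx": -38, "ty": 20, "tz": 0, "gripper": -1}
    - {"ax": 0, "ay": 0, "az": 0, "tx": -38, "ty": 20, "tz": 0, "gripper": -1}
    - {"ax": 0, "ay": 0, "az": 0, "tx": -38, "ty": 20, "tz": 0, "gripper": -1}
    - {"ax": 0, "ay": 0, "az": 0, "tx": -38, "ty": 20, "tz": 0, "gripper": -1}

```text
clock: 4.4
tool_pos: [304.0, 360.9, 192.7]
ee_rot: [1.958, 2.456, 0.001]
wrist_force: [0.0, 0.1, -0.3]
opening: 25.4
```

Emit:
carry_out:
  targets:
    - {"ax": 0, "ay": 0, "az": 0, "tx": -38, "ty": 20, "tz": 0, "gripper": -1}
    - {"ax": 0, "ay": 0, "az": 0, "tx": -38, "ty": 20, "tz": 0, "gripper": -1}
    - {"ax": 0, "ay": 0, "az": 0, "tx": -38, "ty": 20, "tz": 0, "gripper": -1}
    - {"ax": 0, "ay": 0, "az": 0, "tx": -38, "ty": 20, "tz": 0, "gripper": -1}
    - {"ax": 0, "ay": 0, "az": 0, "tx": -38, "ty": 20, "tz": 0, "gripper": -1}
    - {"ax": 0, "ay": 0, "az": 0, "tx": -38, "ty": 20, "tz": 0, "gripper": -1}
    - {"ax": 0, "ay": 0, "az": 0, "tx": -38, "ty": 20, "tz": 0, "gripper": -1}
    - {"ax": 0, "ay": 0, "az": 0, "tx": -38, "ty": 20, "tz": 0, "gripper": -1}

```text
clock: 5.2
tool_pos: [527.8, 99.8, 192.7]
ee_rot: [1.959, 2.456, 0.001]
wrist_force: [0.7, 0.7, -0.3]
opening: 1.0
```

```bash
cat >> h.py <<'E'
from scipy.spatial.transform import Rotation as Ro
PSI=0.225
def go(target,yaw=PSI+np.pi/2,tilt=0.):
    s=monitor.sense(); R=Ro.from_rotvec(s['ee_rot']); t=np.array(s['tool_pos'])
    Rt=Ro.from_matrix(np.array([[np.cos(yaw),np.sin(yaw),0],[np.sin(yaw),-np.cos(yaw),0],[0,0,-1]]).T.T) 
    Rt=Rt*Ro.from_rotvec([-tilt,0,0])
    print('clock',round(s['clock'],2),'pos',np.round(t,1),'dtool',np.round(R.inv().apply(np.array(target)-t),1),'drot',np.round((R.inv()*Rt).as_rotvec(),3),'F',np.round(s['wrist_force'],1),'open',round(s['opening'],1))
E
python3 -c "
from h import *
go([560.5,70,130])"
```

```text
clock 5.2 pos [527.8  99.8 192.7] dtool [-36.3  25.3  62.7] drot [ 0.    -0.    -0.001] F [ 0.7  0.7 -0.3] open 1.0
```

Emit:
carry_out:
  targets:
    - {"ax": 0, "ay": 0, "az": 0, "tx": -18, "ty": 12.5, "tz": 0, "gripper": -1}
    - {"ax": 0, "ay": 0, "az": 0, "tx": -18.3, "ty": 12.8, "tz": 0, "gripper": -1}
    - {"ax": 0, "ay": 0, "az": 0, "tx": 0, "ty": 0, "tz": 40, "gripper": -1}
    - {"ax": 0, "ay": 0, "az": 0, "tx": 0, "ty": 0, "tz": 40, "gripper": -1}
    - {"ax": 0, "ay": 0, "az": 0, "tx": 0, "ty": 0, "tz": 17, "gripper": -1}
    - {"ax": 0, "ay": 0, "az": 0, "tx": 0, "ty": 0, "tz": 0, "gripper": -1}

```text
clock: 5.8
tool_pos: [557.1, 71.6, 92.5]
ee_rot: [-1.956, -2.452, 0.006]
wrist_force: [0.4, -0.5, 0.4]
opening: 0.6
```

```bash
python3 -c "
from h import *
go([560.5,70,95])
s=optics.camera('side'); p=optics.camera('top')
a=s['frame'][150:275,250:400]; b=p['frame'][120:260,280:400]
cv2.imwrite('pics/a1.png',np.vstack([cv2.resize(a,(600,350))[:300],cv2.resize(b,(600,700))[350:650]])[...,::-1])
cv2.imwrite('pics/s1.png',cv2.resize(a,(720,600),interpolation=2)[...,::-1])
"
```

```text
clock 5.8 pos [557.1  71.6  92.5] dtool [-2.3  3.  -2.5] drot [-0.006 -0.002 -0.001] F [ 0.4 -0.5  0.4] open 0.6
```

View pics/s1.png

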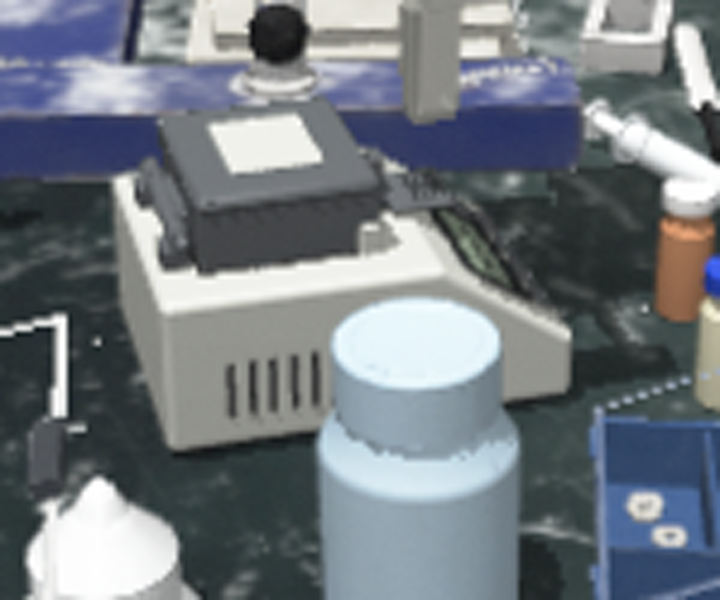

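```bash
python3 -c "
from h import *
s=optics.camera('side'); p=optics.camera('top')
go([560.5,70,95])
X=monitor.sense()['tool_pos']
for n,q in (('s2',s),('t2',p)):
  print(n,proj(q,X),proj(q,[560.5,70,85]))
  save(q,n)
"
```

```text
clock 6.0 pos [560.9  71.6  97.3] dtool [-1.4 -0.7  2.3] drot [ 0.003  0.001 -0.001] F [-0.3 -0.1  0.2] open 0.6
s2 [183.0009659  337.18033241] [187.88011901 337.25019304]
t2 [206.00115857 345.91143029] [206.56683133 346.28970188]
```

View pics/s2.png

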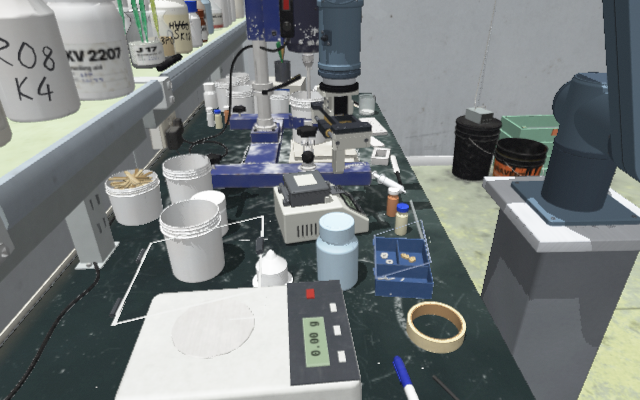

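View pics/t2.png

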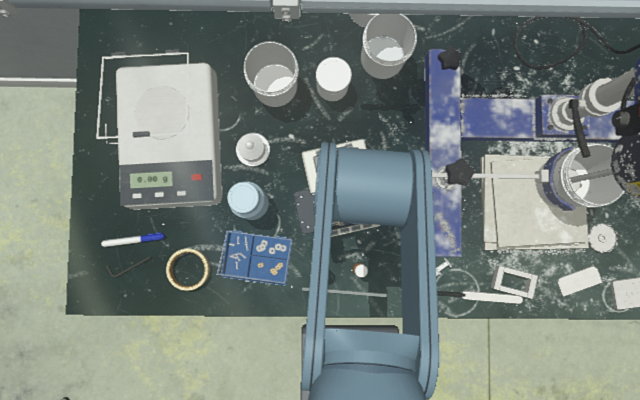

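```bash
python3 -c "
from h import *
s=cv2.imread('pics/s2.png')
cv2.imwrite('pics/s2z.png',cv2.resize(s[60:240,260:440],(600,600),interpolation=2))
go([560.5,70,95])
"
```

```text
clock 6.0 pos [560.9  71.6  97.3] dtool [-1.4 -0.7  2.3] drot [ 0.003  0.001 -0.001] F [-0.3 -0.1  0.2] open 0.6
```

View pics/s2z.png

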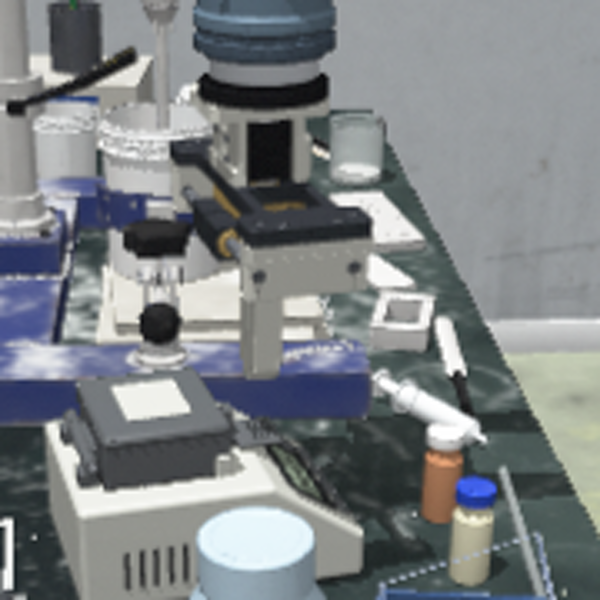

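Emit:
carry_out:
  targets:
    - {"ax": 0, "ay": 0, "az": 0, "tx": 0, "ty": 0, "tz": 0, "gripper": -1}

```text
clock: 6.1
tool_pos: [560.7, 71.6, 97.3]
ee_rot: [1.957, 2.454, 0.003]
wrist_force: [0.5, -0.4, -0.2]
opening: 0.2
```

Emit:
carry_out:
  targets:
    - {"ax": 0, "ay": 0, "az": 0, "tx": 0, "ty": 0, "tz": 2, "gripper": -1}
    - {"ax": 0, "ay": 0, "az": 0, "tx": 0, "ty": 0, "tz": 2, "gripper": -1}
    - {"ax": 0, "ay": 0, "az": 0, "tx": 0, "ty": 0, "tz": 2, "gripper": -1}
    - {"ax": 0, "ay": 0, "az": 0, "tx": 0, "ty": 0, "tz": 1, "gripper": -1}

```text
clock: 6.5
tool_pos: [559.3, 71.6, 88.3]
ee_rot: [-1.959, -2.456, 0.0]
wrist_force: [0.6, 0.9, 1.1]
opening: 0.5
```

```bash
python3 -c "
from h import *
s=optics.camera('side')
go([560.5,70,85])
cv2.imwrite('pics/s3z.png',cv2.resize(s['frame'][120:220,290:390],(600,600),interpolation=2)[...,::-1])
"
```

```text
clock 6.55 pos [559.2  71.6  88.1] dtool [-1.8  0.9  3.1] drot [-0.001 -0.    -0.001] F [-0.7  0.1  0.8] open 0.7
```

View pics/s3z.png

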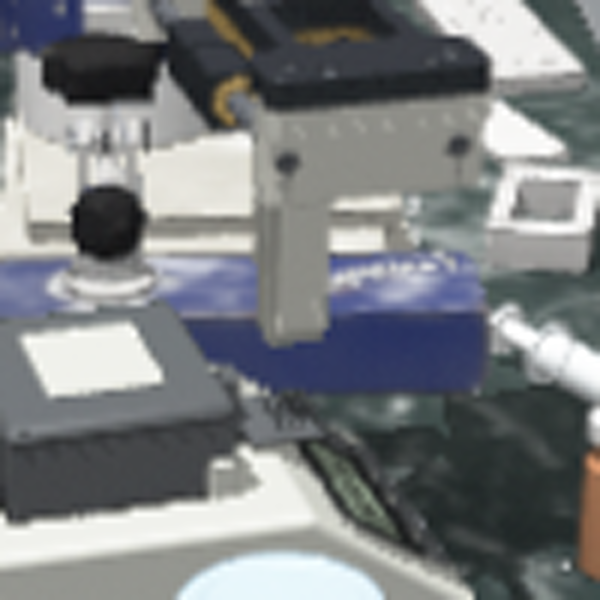

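Emit:
carry_out:
  targets:
    - {"ax": 0, "ay": 0, "az": 0, "tx": -1, "ty": 0, "tz": 1, "gripper": -1}
    - {"ax": 0, "ay": 0, "az": 0, "tx": -0.8, "ty": 0, "tz": 1, "gripper": -1}
    - {"ax": 0, "ay": 0, "az": 0, "tx": 0, "ty": 0, "tz": 1, "gripper": -1}
    - {"ax": 0, "ay": 0, "az": 0, "tx": 0, "ty": 0, "tz": 1, "gripper": -1}

```text
clock: 6.95
tool_pos: [559.9, 69.8, 84.5]
ee_rot: [-1.959, -2.456, 0.0]
wrist_force: [0.1, -0.5, 0.3]
opening: 0.5
```

Emit:
carry_out:
  targets:
    - {"ax": 0, "ay": 0, "az": 0, "tx": 0, "ty": 0, "tz": 1, "gripper": -1}
    - {"ax": 0, "ay": 0, "az": 0, "tx": 0, "ty": 0, "tz": 1, "gripper": -1}

```text
clock: 7.15
tool_pos: [559.9, 69.8, 82.5]
ee_rot: [-1.959, -2.456, 0.0]
wrist_force: [0.8, 0.2, -0.6]
opening: 0.6
```

Emit:
carry_out:
  targets:
    - {"ax": 0, "ay": 0, "az": 0, "tx": 0, "ty": 0, "tz": 1, "gripper": -1}
    - {"ax": 0, "ay": 0, "az": 0, "tx": 0, "ty": 0, "tz": 1, "gripper": -1}
    - {"ax": 0, "ay": 0, "az": 0, "tx": 0, "ty": 0, "tz": 1, "gripper": -1}

```text
clock: 7.45
tool_pos: [559.9, 69.8, 79.5]
ee_rot: [1.959, 2.456, 0.0]
wrist_force: [-0.2, 0.5, -0.7]
opening: 0.4
```

```bash
python3 -c "
from h import *
s=optics.camera('side');p=optics.camera('top')
go([560.5,70,85])
print(proj(s,monitor.sense()['tool_pos']))
cv2.imwrite('pics/s4z.png',cv2.resize(s['frame'][120:220,290:390],(600,600),interpolation=2)[...,::-1])
cv2.imwrite('pics/t4z.png',cv2.resize(p['frame'][120:320,240:440],(600,600),interpolation=2)[...,::-1])
"
```

```text
clock 7.55 pos [559.8  69.8  79.4] dtool [ 0.   0.7 -5.6] drot [-0.    -0.    -0.001] F [-0.6 -0.3 -0.3] open 0.4
[190.1924953  337.54664563]
```

View pics/s4z.png

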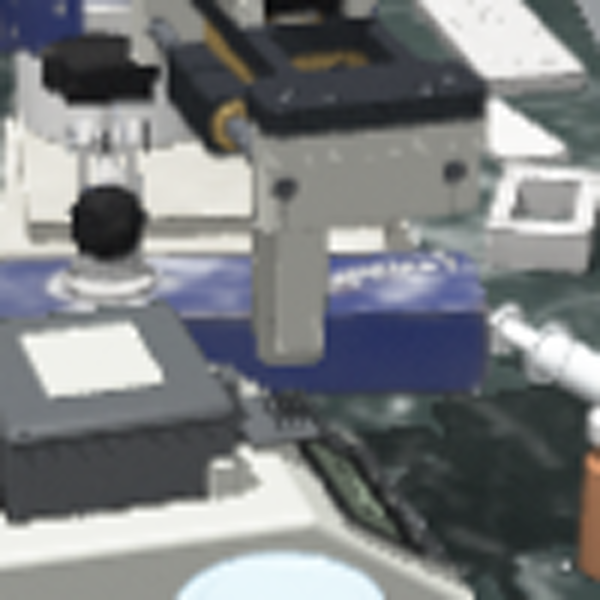

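View pics/t4z.png

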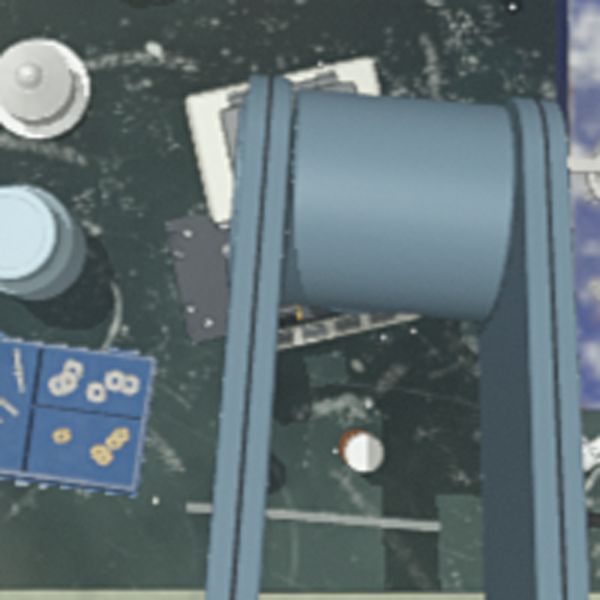

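```bash
python3 -c "
from h import *
s=optics.camera('side')
c,sn=np.cos(PSI),np.sin(PSI)
def L(tx,ty,z): return [559.8-sn*tx+c*ty,69.8+c*tx+sn*ty,z]
for n,a in dict(tcp=(0,0,79.4),nl=(17.5,-7.5,79.4),nr=(17.5,7.5,79.4),bl=(94,-37.5,163.4),br=(94,37.5,163.4),bltop=(94,-37.5,200)).items():
  r=proj(s,L(*a)); print(n,np.round(r,1),'zoom',np.round([(r[1]-290)*6,(r[0]-120)*6]))
"
```

```text
tcp [190.2 337.5] zoom [285. 421.]
nl [193.4 343.3] zoom [320. 440.]
nr [194.2 336.5] zoom [279. 445.]
bl [169.3 371.4] zoom [489. 296.]
br [173.7 332.8] zoom [257. 322.]
bltop [150.9 372.4] zoom [494. 186.]
```

Emit:
carry_out:
  targets:
    - {"ax": 0, "ay": 0, "az": 0, "tx": 0, "ty": 0.7, "tz": 2, "gripper": -1}
    - {"ax": 0, "ay": 0, "az": 0, "tx": 0, "ty": 0, "tz": 2, "gripper": -1}
    - {"ax": 0, "ay": 0, "az": 0, "tx": 0, "ty": 0, "tz": 2, "gripper": -1}
    - {"ax": 0, "ay": 0, "az": 0, "tx": 0, "ty": 0, "tz": 2, "gripper": -1}
    - {"ax": 0, "ay": 0, "az": 0, "tx": 0, "ty": 0, "tz": 1, "gripper": -1}
    - {"ax": 0, "ay": 0, "az": 0, "tx": 0, "ty": 0, "tz": 1, "gripper": -1}

```text
clock: 8.2
tool_pos: [560.6, 70.0, 69.4]
ee_rot: [-1.959, -2.456, 0.0]
wrist_force: [0.3, 0.5, 0.0]
opening: 0.5
```

```bash
python3 -c "
from h import *
s=optics.camera('side')
go([560.5,70,85])
print(proj(s,monitor.sense()['tool_pos']),proj(s,[0,0,0]))
cv2.imwrite('pics/s5z.png',cv2.resize(s['frame'][120:220,290:390],(600,600),interpolation=2)[...,::-1])
"
```

```text
clock 8.25 pos [560.5  70.   69.3] dtool [  0.    0.  -15.7] drot [-0.    -0.    -0.001] F [ 0.3 -0.3  0.8] open 0.8
[194.45116609 337.17745369] [202.46459447 569.63231559]
```

View pics/s5z.png

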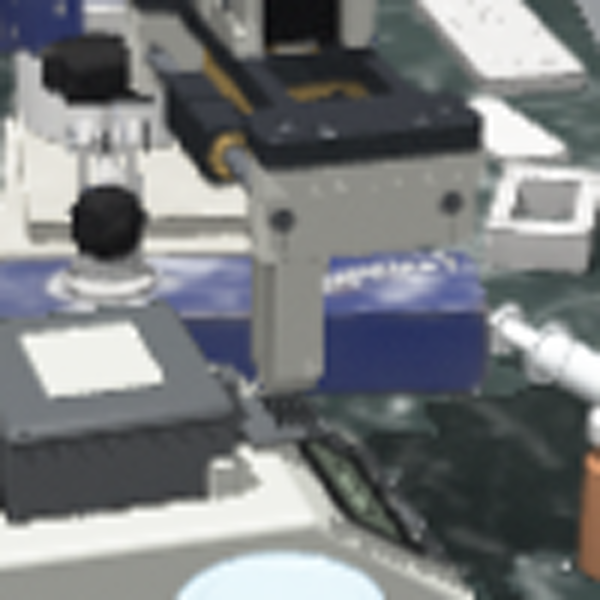

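Emit:
carry_out:
  targets:
    - {"ax": 0, "ay": 0, "az": 0, "tx": 0, "ty": 0, "tz": 3, "gripper": -1}
    - {"ax": 0, "ay": 0, "az": 0, "tx": 0, "ty": 0, "tz": 3, "gripper": -1}
    - {"ax": 0, "ay": 0, "az": 0, "tx": 0, "ty": 0, "tz": 2, "gripper": -1}
    - {"ax": 0, "ay": 0, "az": 0, "tx": 0, "ty": 0, "tz": 1, "gripper": -1}
    - {"ax": 0, "ay": 0, "az": 0, "tx": 0, "ty": 0, "tz": 1, "gripper": -1}

```text
clock: 8.75
tool_pos: [560.6, 70.0, 59.4]
ee_rot: [-1.959, -2.456, 0.0]
wrist_force: [-0.0, 0.1, -0.3]
opening: 0.4
```

Emit:
carry_out:
  targets:
    - {"ax": 0, "ay": 0, "az": 0, "tx": 0, "ty": 0, "tz": 1, "gripper": -1}
    - {"ax": 0, "ay": 0, "az": 0, "tx": 0, "ty": 0, "tz": 1, "gripper": -1}

```text
clock: 8.95
tool_pos: [560.2, 69.8, 57.8]
ee_rot: [-1.959, -2.456, 0.001]
wrist_force: [-4.3, -1.0, 5.1]
opening: 0.5
```

Emit:
carry_out:
  targets:
    - {"ax": 0, "ay": 0, "az": 0, "tx": 0, "ty": 0, "tz": 1, "gripper": -1}
    - {"ax": 0, "ay": 0, "az": 0, "tx": 0, "ty": 0, "tz": 1, "gripper": -1}

```text
clock: 9.15
tool_pos: [559.6, 69.7, 55.8]
ee_rot: [-1.958, -2.455, 0.002]
wrist_force: [-5.5, -1.6, 5.9]
opening: 0.3
```

```bash
python3 -c "
from h import *
s=optics.camera('side')
go([560.5,70,85])
cv2.imwrite('pics/s6z.png',cv2.resize(s['frame'][150:220,290:360],(600,600),interpolation=2)[...,::-1])
"
```

```text
clock 9.2 pos [559.5  69.7  55.7] dtool [  0.1   1.  -29.3] drot [-0.002  0.    -0.001] F [-4.7 -1.3  6.7] open 0.7
```

View pics/s6z.png

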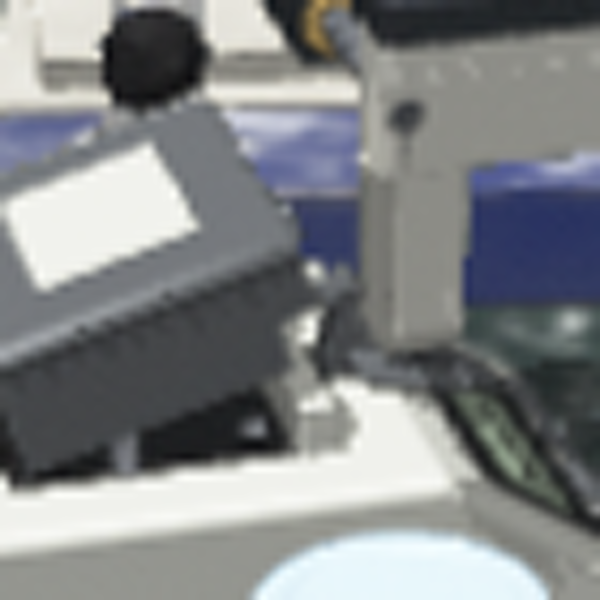

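Emit:
carry_out:
  targets:
    - {"ax": 0, "ay": 0, "az": 0, "tx": 0, "ty": -1, "tz": -3, "gripper": -1}
    - {"ax": 0, "ay": 0, "az": 0, "tx": 0, "ty": -2, "tz": -8, "gripper": -1}
    - {"ax": 0, "ay": 0, "az": 0, "tx": 0, "ty": -2, "tz": -12, "gripper": -1}
    - {"ax": 0, "ay": 0, "az": 0, "tx": 0, "ty": 0, "tz": -10, "gripper": -1}
    - {"ax": 0, "ay": 0, "az": 0, "tx": 0, "ty": 0, "tz": 0, "gripper": -1}
    - {"ax": 0, "ay": 0, "az": 0, "tx": 0, "ty": 0, "tz": 0, "gripper": -1}

```text
clock: 9.8
tool_pos: [556.1, 68.8, 89.1]
ee_rot: [1.958, 2.455, 0.001]
wrist_force: [0.1, -0.0, -0.2]
opening: 0.3
```

```bash
python3 -c "
from h import *
s=optics.camera('side')
go([560.5,70,85])
print(proj(s,[591,77.4,122]),proj(s,[560.5,70,85]), [(np.round(d['location'],1),round(d['confidence'],2)) for k in ('lid_lip','lid_hinge','tab_pad') for d in models.tip_of(s,k)[:1]], proj(s,[673,96.3,92]))
print(proj(s,monitor.sense()['tool_pos']+np.array([0,0,26])))
save(s,'s7')
cv2.imwrite('pics/s7z.png',cv2.resize(s['frame'][130:230,270:370],(600,600),interpolation=2)[...,::-1])
"
```

```text
clock 9.85 pos [555.7  68.9  88.6] dtool [0.  4.9 3.6] drot [ 0.     0.    -0.001] F [-0.2  0.6 -0.8] open 0.1
[173.70144883 322.91886922] [187.88011901 337.25019304] [(array([170.5, 322.4]), 0.91), (array([193.1, 282.8]), 0.61), (array([184.8, 339.2]), 0.64)] [191.49424255 283.51592168]
[175.16026926 339.79445838]
```

View pics/s7z.png

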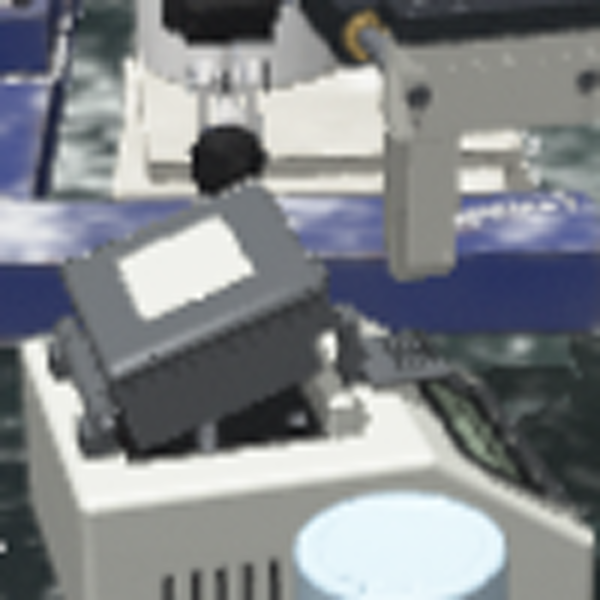

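Emit:
carry_out:
  targets:
    - {"ax": 0, "ay": 0, "az": 0, "tx": 0, "ty": 8, "tz": 0, "gripper": -1}
    - {"ax": 0, "ay": 0, "az": 0, "tx": 0, "ty": 8, "tz": 0, "gripper": -1}
    - {"ax": 0, "ay": 0, "az": 0, "tx": 0, "ty": 5, "tz": 0, "gripper": -1}
    - {"ax": 0, "ay": 0, "az": 0, "tx": 0, "ty": 2, "tz": 0, "gripper": -1}
    - {"ax": 0, "ay": 0, "az": 0, "tx": 0, "ty": 2, "tz": 0, "gripper": -1}

```text
clock: 10.5
tool_pos: [580.3, 74.5, 88.3]
ee_rot: [-1.959, -2.456, 0.0]
wrist_force: [1.9, -0.4, 0.4]
opening: 0.5
```

Emit:
carry_out:
  targets:
    - {"ax": 0, "ay": 0, "az": 0, "tx": 0, "ty": 1, "tz": 0, "gripper": -1}
    - {"ax": 0, "ay": 0, "az": 0, "tx": 0, "ty": 1, "tz": 0, "gripper": -1}

```text
clock: 10.7
tool_pos: [581.2, 74.7, 88.3]
ee_rot: [-1.958, -2.455, 0.002]
wrist_force: [-3.1, -0.9, 1.6]
opening: 0.4
```

Emit:
carry_out:
  targets:
    - {"ax": 0, "ay": 0, "az": 0, "tx": 0, "ty": 1, "tz": 0, "gripper": -1}
    - {"ax": 0, "ay": 0, "az": 0, "tx": 0, "ty": 1, "tz": 0, "gripper": -1}

```text
clock: 10.9
tool_pos: [581.2, 74.8, 88.1]
ee_rot: [-1.956, -2.453, 0.007]
wrist_force: [-9.4, -2.6, 3.6]
opening: 0.4
```

```bash
python3 -c "
from h import *
s=optics.camera('side');t=optics.camera('top')
go([560.5,70,85])
cv2.imwrite('pics/s8z.png',cv2.resize(s['frame'][150:220,290:360],(600,600),interpolation=2)[...,::-1])
save(t,'t8')
"
```

```text
clock 11.0 pos [581.1  74.8  88. ] dtool [ -0.1 -21.1   3.1] drot [-0.006 -0.    -0.001] F [-6.9 -2.5  2.9] open 0.3
```

View pics/s8z.png

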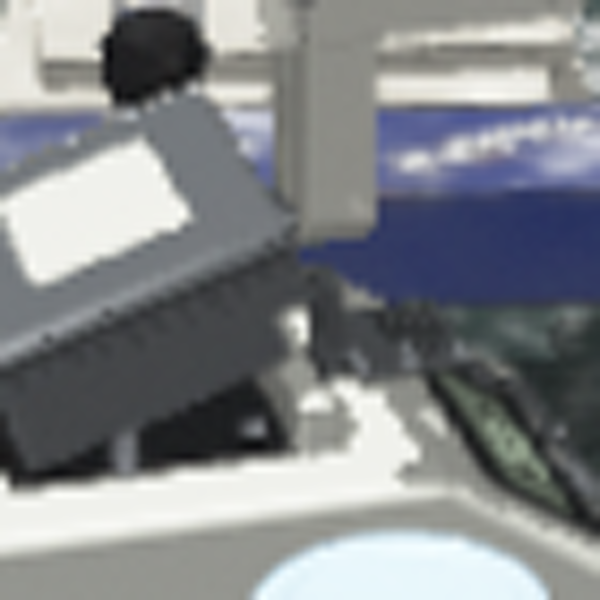

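```bash
python3 -c "
from h import *
s=optics.camera('side')
c,sn=np.cos(PSI),np.sin(PSI)
def L(tx,ty,z): return [581.1-sn*tx+c*ty,74.8+c*tx+sn*ty,z]
for z in (110,115,120,125,130):
  print(z,[np.round(proj(s,L(17.5,a,z)),1) for a in (-8,8)])
def P(px,py,z): return [673-sn*py+c*px,96.3+c*py+sn*px,z]
th=.32
for n,(d,h) in dict(foot=(84,0),top=(84,20),lip=(90,2),top34=(80,32)).items():
  x=-(d*np.cos(th)-h*np.sin(th))if 0 else -(d*np.cos(th)+h*np.sin(th))+2*h*np.sin(th); z=92+d*np.sin(th)+h*np.cos(th)
  for py in (45,17.5,0): r=proj(s,P(x,py,z)); print(n,py,round(x,1),round(z,1),np.round(r,1),'zoom',np.round([(r[1]-290)*8.57,(r[0]-150)*8.57]))
"
```

```text
110 [array([181.4, 333.6]), array([182.3, 326.1])]
115 [array([179.2, 333.6]), array([180. , 326.1])]
120 [array([177. , 333.7]), array([177.8, 326.1])]
125 [array([174.7, 333.7]), array([175.6, 326.1])]
130 [array([172.5, 333.7]), array([173.3, 326.1])]
foot 45 -79.7 118.4 [184.7 326.5] zoom [313. 297.]
foot 17.5 -79.7 118.4 [179. 323.] zoom [283. 248.]
foot 0 -79.7 118.4 [175.5 320.9] zoom [265. 219.]
top 45 -73.4 137.4 [176.3 323.4] zoom [286. 225.]
top 17.5 -73.4 137.4 [170.8 319.9] zoom [256. 178.]
top 0 -73.4 137.4 [167.4 317.8] zoom [238. 149.]
lip 45 -84.8 122.2 [182.6 329. ] zoom [334. 280.]
lip 17.5 -84.8 122.2 [177.  325.4] zoom [303. 232.]
lip 0 -84.8 122.2 [173.6 323.2] zoom [285. 202.]
top34 45 -65.9 147.5 [172.  319.6] zoom [253. 188.]
top34 17.5 -65.9 147.5 [166.5 316.2] zoom [225. 142.]
top34 0 -65.9 147.5 [163.2 314.2] zoom [207. 113.]
```

View pics/t8.png

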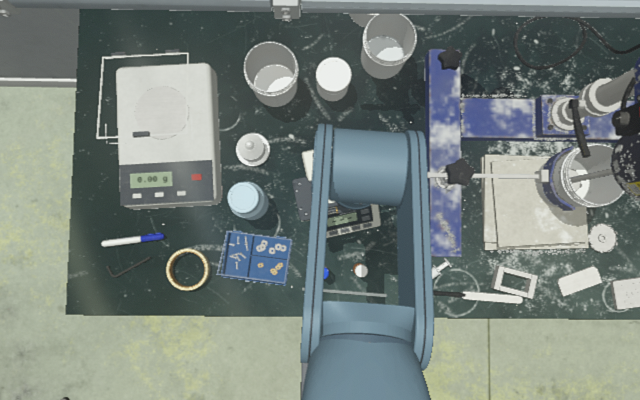

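Emit:
carry_out:
  targets:
    - {"ax": 0, "ay": 0, "az": 0, "tx": 0, "ty": -4, "tz": 0, "gripper": -1}
    - {"ax": 0, "ay": 0, "az": 0, "tx": 0, "ty": -4, "tz": 0, "gripper": -1}
    - {"ax": 0, "ay": 0, "az": 0, "tx": 0, "ty": 0, "tz": 3, "gripper": -1}
    - {"ax": 0, "ay": 0, "az": 0, "tx": 0, "ty": 0, "tz": 3, "gripper": -1}
    - {"ax": 0, "ay": 0, "az": 0, "tx": 0, "ty": 0, "tz": 0, "gripper": -1}

```text
clock: 11.55
tool_pos: [576.1, 73.6, 82.0]
ee_rot: [-1.959, -2.456, 0.0]
wrist_force: [-0.1, 0.4, -0.4]
opening: 0.6
```

Emit:
carry_out:
  targets:
    - {"ax": 0, "ay": 0, "az": 0, "tx": 0, "ty": 2, "tz": 0, "gripper": -1}
    - {"ax": 0, "ay": 0, "az": 0, "tx": 0, "ty": 2, "tz": 0, "gripper": -1}
    - {"ax": 0, "ay": 0, "az": 0, "tx": 0, "ty": 1, "tz": 0, "gripper": -1}

```text
clock: 11.85
tool_pos: [581.1, 74.6, 82.5]
ee_rot: [-1.959, -2.456, 0.001]
wrist_force: [-1.7, -1.5, 0.8]
opening: 0.6
```

Emit:
carry_out:
  targets:
    - {"ax": 0, "ay": 0, "az": 0, "tx": 0, "ty": 1, "tz": 0, "gripper": -1}
    - {"ax": 0, "ay": 0, "az": 0, "tx": 0, "ty": 1, "tz": 0, "gripper": -1}

```text
clock: 12.05
tool_pos: [581.1, 74.7, 82.2]
ee_rot: [-1.957, -2.454, 0.005]
wrist_force: [-7.7, -3.1, 2.7]
opening: 0.6
```

Emit:
carry_out:
  targets:
    - {"ax": 0, "ay": 0, "az": 0, "tx": 0, "ty": 2.6, "tz": -5, "gripper": -1}
    - {"ax": 0, "ay": 0, "az": 0, "tx": 0, "ty": 3.2, "tz": -6, "gripper": -1}
    - {"ax": 0, "ay": 0, "az": 0, "tx": 0, "ty": 3.7, "tz": -6, "gripper": -1}

```text
clock: 12.35
tool_pos: [588.9, 76.5, 99.1]
ee_rot: [-1.956, -2.452, 0.009]
wrist_force: [-9.9, -3.3, 5.4]
opening: 0.2
```

```bash
python3 -c "
from h import *
s=optics.camera('side')
go([560.5,70,85])
cv2.imwrite('pics/s9z.png',cv2.resize(s['frame'][130:220,270:360],(600,600),interpolation=2)[...,::-1])
"
```

```text
clock 12.4 pos [589.9  76.7 100.3] dtool [  0.  -30.   15.5] drot [-0.006 -0.    -0.001] F [-11.8  -3.    6.9] open 0.4
```

View pics/s9z.png

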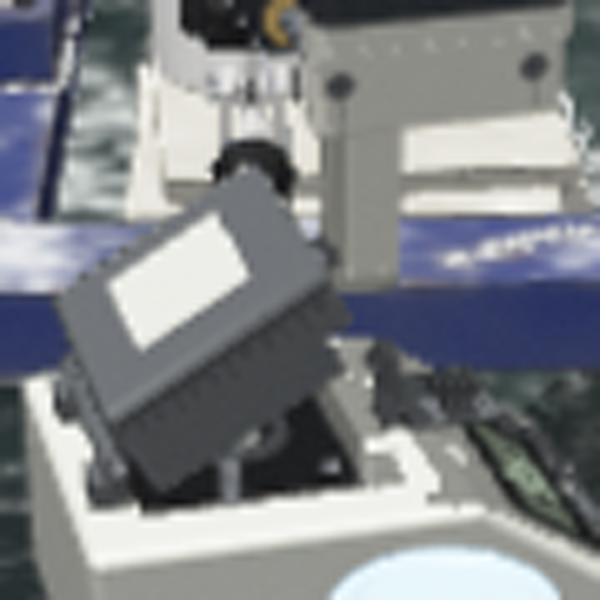

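Emit:
carry_out:
  targets:
    - {"ax": 0, "ay": 0, "az": 0, "tx": 0, "ty": 2.5, "tz": -7, "gripper": -1}
    - {"ax": 0, "ay": 0, "az": 0, "tx": 0, "ty": 4.5, "tz": -7, "gripper": -1}

```text
clock: 12.6
tool_pos: [599.0, 78.8, 113.8]
ee_rot: [-1.959, -2.456, 0.0]
wrist_force: [0.2, -0.2, -0.5]
opening: 0.5
```

```bash
python3 -c "
from h import *
s=optics.camera('side')
go([560.5,70,85])
cv2.imwrite('pics/s10z.png',cv2.resize(s['frame'][130:220,270:360],(600,600),interpolation=2)[...,::-1])
"
```

```text
clock 12.65 pos [601.   79.  115.3] dtool [  0.3 -41.6  30.2] drot [ 0.003  0.    -0.001] F [-1.1  1.   1.3] open 0.5
```

View pics/s10z.png

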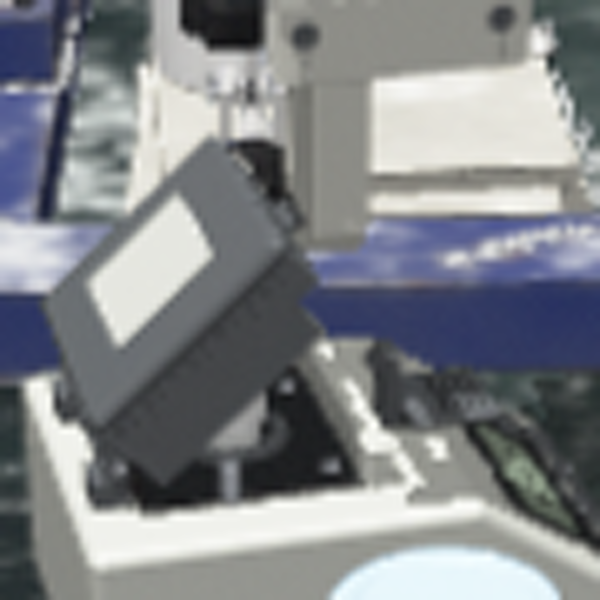

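```bash
cat >> h.py <<'E'
def lidpts(s,th,HX=673,HY=96.3):
    c,sn=np.cos(PSI),np.sin(PSI); out=[]
    for (d,h) in ((84,0),(84,20),(78,34),(10,34),(10,0)):
        x=-d*np.cos(th)+h*np.sin(th); z=92+d*np.sin(th)+h*np.cos(th)
        for py in (45,-45): out.append(proj(s,[HX-sn*py+c*x,HY+c*py+sn*x,z])-[2.,0])
    return np.array(out)
def overlay(s,th,n,r0,c0,k,sz=600):
    im=cv2.resize(s['frame'][r0:r0+sz//k,c0:c0+sz//k],(sz,sz),interpolation=2)[...,::-1].copy()
    P=lidpts(s,th)
    for i in (0,1):
        q=((P[i::2][:,::-1]-[c0,r0]+.5)*k).astype(np.int32); cv2.polylines(im,[q],True,(0,0,255) if i==0 else (0,255,0),1)
    cv2.imwrite(f'pics/{n}.png',im)
E
python3 -c "
from h import *
s=optics.camera('side')
go([560.5,70,85])
overlay(s,.75,'s11',130,270,6)
"
```

```text
clock 12.7 pos [600.9  79.  114.9] dtool [  0.3 -41.4  29.8] drot [ 0.003  0.001 -0.001] F [-1.4 -0.5  1.8] open 0.3
```

View pics/s11.png

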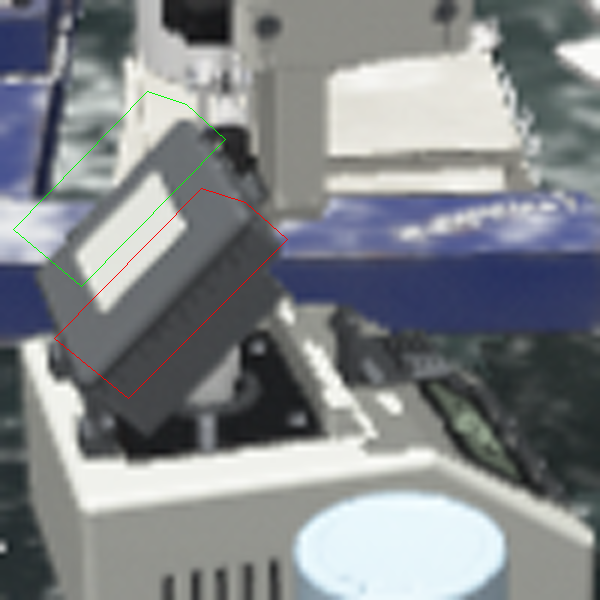

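Emit:
carry_out:
  targets:
    - {"ax": 0, "ay": 0, "az": 0, "tx": 0, "ty": 5.3, "tz": -5, "gripper": -1}
    - {"ax": 0, "ay": 0, "az": 0, "tx": 0, "ty": 5.5, "tz": -4.7, "gripper": -1}
    - {"ax": 0, "ay": 0, "az": 0, "tx": 0, "ty": 5.8, "tz": -4.2, "gripper": -1}
    - {"ax": 0, "ay": 0, "az": 0, "tx": 0, "ty": 6.1, "tz": -3.8, "gripper": -1}

```text
clock: 13.1
tool_pos: [622.2, 84.0, 131.7]
ee_rot: [1.959, 2.456, 0.001]
wrist_force: [0.1, 0.0, -0.9]
opening: 0.2
```

Emit:
carry_out:
  targets:
    - {"ax": 0, "ay": 0, "az": 0, "tx": 0, "ty": 6.4, "tz": -3.3, "gripper": -1}
    - {"ax": 0, "ay": 0, "az": 0, "tx": 0, "ty": 6.7, "tz": -2.7, "gripper": -1}
    - {"ax": 0, "ay": 0, "az": 0, "tx": 0, "ty": 6.8, "tz": -2.2, "gripper": -1}

```text
clock: 13.4
tool_pos: [641.3, 88.4, 139.6]
ee_rot: [1.959, 2.456, 0.0]
wrist_force: [0.3, -0.0, -0.1]
opening: 0.4
```

```bash
python3 -c "
from h import *
s=optics.camera('side')
go([560.5,70,85])
overlay(s,1.3,'s12',110,260,6)
"
```

```text
clock 13.45 pos [642.5  88.5 139.9] dtool [  0.2 -84.2  54.7] drot [ 0.002  0.    -0.001] F [ 0.6 -0.7  0.2] open 0.6
```

View pics/s12.png

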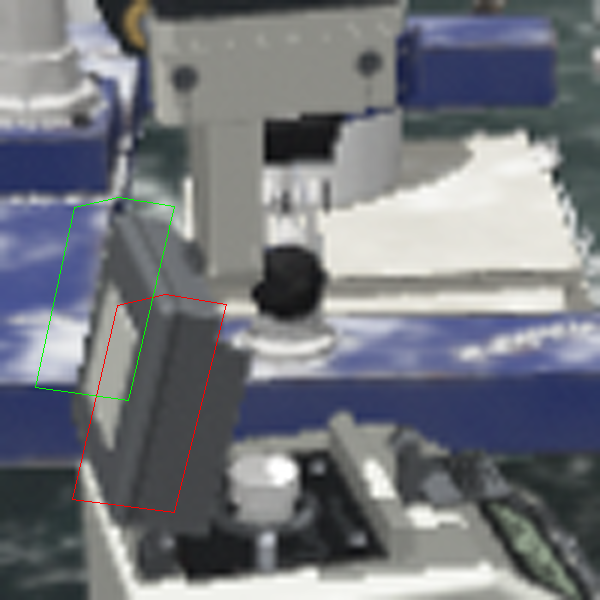

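Emit:
carry_out:
  targets:
    - {"ax": 0, "ay": 0, "az": 0, "tx": 0, "ty": 6, "tz": -1.5, "gripper": -1}
    - {"ax": 0, "ay": 0, "az": 0, "tx": 0, "ty": 6, "tz": -1, "gripper": -1}
    - {"ax": 0, "ay": 0, "az": 0, "tx": 0, "ty": 6, "tz": -0.6, "gripper": -1}
    - {"ax": 0, "ay": 0, "az": 0, "tx": 0, "ty": 6, "tz": 0, "gripper": -1}
    - {"ax": 0, "ay": 0, "az": 0, "tx": 0, "ty": 6, "tz": 0, "gripper": -1}

```text
clock: 13.95
tool_pos: [670.4, 95.0, 142.5]
ee_rot: [-1.959, -2.456, 0.0]
wrist_force: [-0.1, -0.5, 0.3]
opening: 0.4
```

```bash
python3 -c "
from h import *
s=optics.camera('side')
go([560.5,70,85])
overlay(s,1.6,'s13',110,260,6)
"
```

```text
clock 14.0 pos [671.2  95.1 142.4] dtool [   0.2 -113.5   57.3] drot [ 0.001  0.    -0.001] F [ 0.7  0.  -0. ] open 0.3
```

View pics/s13.png

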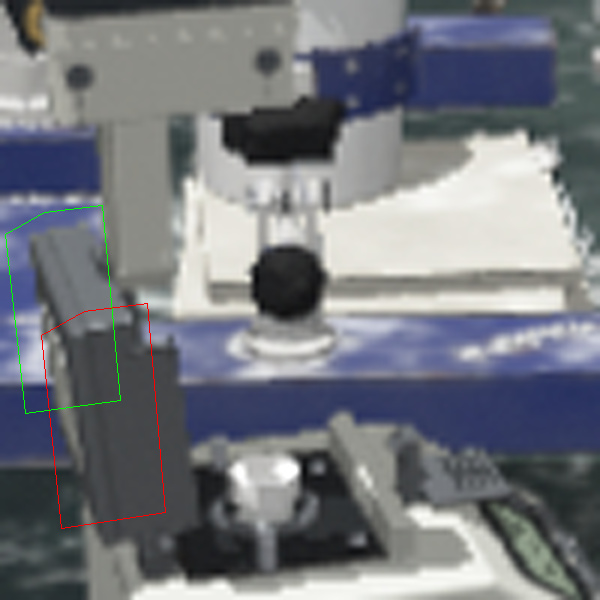

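Emit:
carry_out:
  targets:
    - {"ax": 0, "ay": 0, "az": 0, "tx": 0, "ty": 4, "tz": 0, "gripper": -1}
    - {"ax": 0, "ay": 0, "az": 0, "tx": 0, "ty": 4, "tz": 0, "gripper": -1}
    - {"ax": 0, "ay": 0, "az": 0, "tx": 0, "ty": 4, "tz": 0, "gripper": -1}
    - {"ax": 0, "ay": 0, "az": 0, "tx": 0, "ty": 0, "tz": 0, "gripper": -1}
    - {"ax": 0, "ay": 0, "az": 0, "tx": 0, "ty": 0, "tz": 0, "gripper": -1}
    - {"ax": 0, "ay": 0, "az": 0, "tx": 0, "ty": 0, "tz": 0, "gripper": -1}

```text
clock: 14.6
tool_pos: [681.4, 97.5, 142.5]
ee_rot: [-1.959, -2.456, 0.0]
wrist_force: [-0.8, 0.1, -0.5]
opening: 0.3
```

```bash
python3 -c "
from h import *
s=optics.camera('side')
go([560.5,70,85])
overlay(s,1.92,'s14',110,260,6)
"
```

```text
clock 14.65 pos [681.5  97.5 142.6] dtool [   0.  -124.    57.6] drot [-0.    -0.    -0.001] F [ 0.1  0.5 -0.5] open 0.2
```

View pics/s14.png

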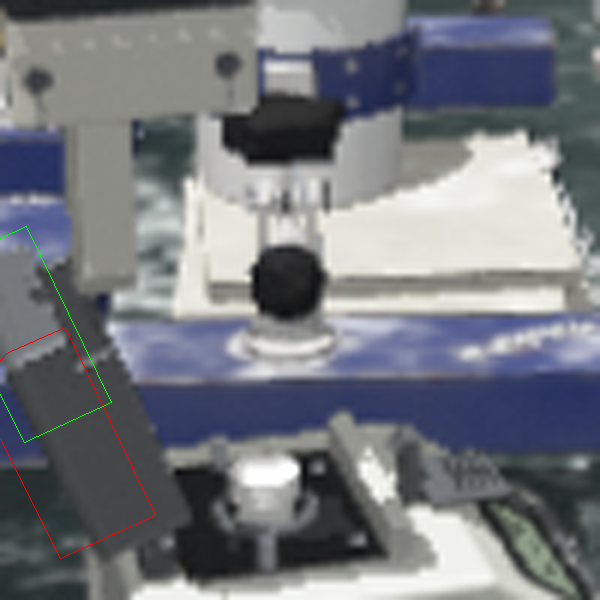

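Emit:
carry_out:
  targets:
    - {"ax": 0, "ay": 0, "az": 0, "tx": 0, "ty": -10, "tz": -15, "gripper": -1}
    - {"ax": 0, "ay": 0, "az": 0, "tx": 0, "ty": -30, "tz": -25, "gripper": -1}
    - {"ax": 0, "ay": 0, "az": 0, "tx": 20, "ty": -30, "tz": 0, "gripper": -1}
    - {"ax": 0, "ay": 0, "az": 0, "tx": 45, "ty": 0, "tz": 0, "gripper": -1}
    - {"ax": 0, "ay": 0, "az": 0, "tx": 45, "ty": 0, "tz": 0, "gripper": -1}
    - {"ax": 0, "ay": 0, "az": 0, "tx": 45, "ty": 0, "tz": 0, "gripper": -1}
    - {"ax": 0, "ay": 0, "az": 0, "tx": 45, "ty": 0, "tz": 0, "gripper": -1}
    - {"ax": 0, "ay": 0, "az": 0, "tx": 20, "ty": 0, "tz": 0, "gripper": -1}

```text
clock: 15.45
tool_pos: [562.6, 300.0, 184.3]
ee_rot: [-1.955, -2.459, -0.003]
wrist_force: [-0.0, 0.1, -0.3]
opening: 0.6
```

```bash
python3 -c "
from h import *
s=optics.camera('side');t=optics.camera('top')
go([560.5,70,85])
for n,q in (('s',s),('t',t)):
  for d in models.tip_of(q,'vial_cap')[:2]: print(n,np.round(d['location'],1),round(d['confidence'],2),[np.round(atz(q,d['location'],z),1) for z in (96,100)])
for d in models.tip_of(t,'tab_pad')[:1]: print(d, atz(t,d['location'],85))
save(t,'t15')
cv2.imwrite('pics/t15z.png',cv2.resize(t['frame'][120:250,280:410],(600,600),interpolation=2)[...,::-1])
cv2.imwrite('pics/s15z.png',cv2.resize(s['frame'][140:240,250:350],(600,600),interpolation=2)[...,::-1])
"
```

```text
clock 15.55 pos [562.9 299.4 184. ] dtool [-223.   -54.4   98.7] drot [ 0.001 -0.001  0.003] F [ 0.3 -0.1  0.3] open 0.4
s [187.4 303.8] 0.6 [array([631.2,  87.1,  96. ]), array([631. ,  95.2, 100. ])]
t [170.2 338.3] 0.65 [array([631.4,  87. ,  96. ]), array([630.9,  87.2, 100. ])]
{'location': [207.5, 346.6], 'confidence': 0.61} [558.65316819  69.37087727  85.        ]
```

View pics/t15z.png

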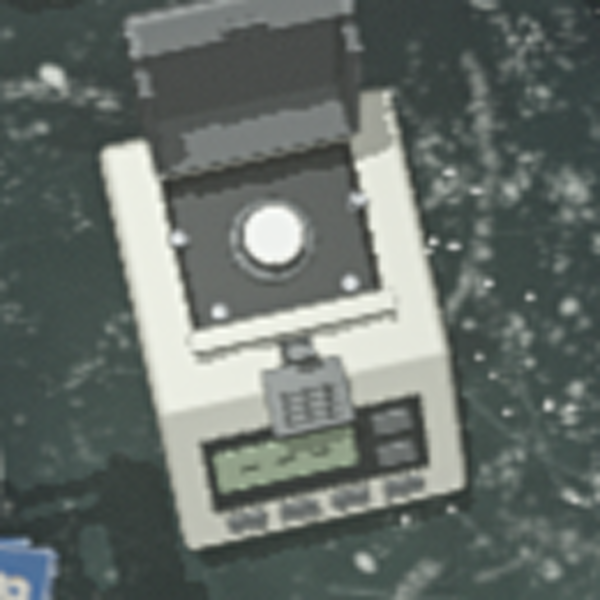

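View pics/s15z.png

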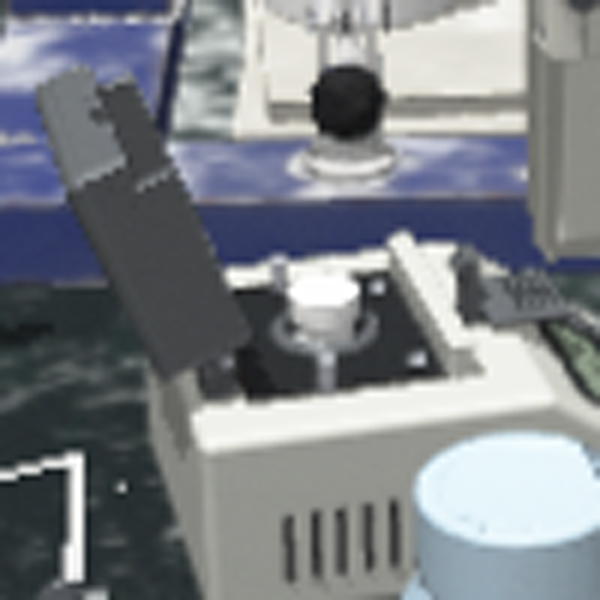

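Emit:
carry_out:
  targets:
    - {"ax": 0, "ay": 0, "az": 0, "tx": -45, "ty": 0, "tz": 0, "gripper": -1}
    - {"ax": 0, "ay": 0, "az": 0, "tx": -45, "ty": 0, "tz": 0, "gripper": -1}
    - {"ax": 0, "ay": 0, "az": 0, "tx": -45, "ty": 0, "tz": 0, "gripper": -1}
    - {"ax": 0, "ay": 0, "az": 0, "tx": -45, "ty": 5, "tz": 0, "gripper": -1}
    - {"ax": 0, "ay": 0, "az": 0, "tx": -42.3, "ty": 14.2, "tz": 20, "gripper": -1}
    - {"ax": 0, "ay": 0, "az": 0, "tx": 0, "ty": 0, "tz": 30, "gripper": -1}
    - {"ax": 0, "ay": 0, "az": 0, "tx": 0, "ty": 0, "tz": 30, "gripper": -1}
    - {"ax": 0, "ay": 0, "az": 0, "tx": 0, "ty": 0, "tz": 0, "gripper": -1}

```text
clock: 16.5
tool_pos: [629.3, 81.5, 98.3]
ee_rot: [-1.959, -2.447, 0.009]
wrist_force: [-0.4, 0.5, 0.0]
opening: 0.4
```

```bash
python3 -c "
from h import *
go([631.2,87,85])
s=optics.camera('side')
cv2.imwrite('pics/s16z.png',cv2.resize(s['frame'][130:230,250:350],(600,600),interpolation=2)[...,::-1])
"
```

```text
clock 16.5 pos [629.3  81.5  98.3] dtool [ 4.9  3.2 13.3] drot [-0.009 -0.002 -0.004] F [-0.4  0.5  0. ] open 0.4
```

View pics/s16z.png

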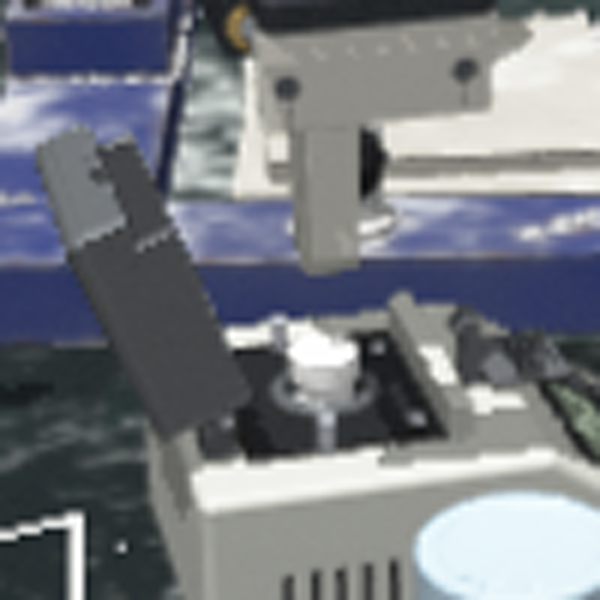

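Emit:
carry_out:
  targets:
    - {"ax": 0, "ay": 0, "az": 0, "tx": 0, "ty": 0, "tz": 5, "gripper": -1}
    - {"ax": 0, "ay": 0, "az": 0, "tx": 0, "ty": 0, "tz": 0, "gripper": -1}
    - {"ax": 0, "ay": 0, "az": 0, "tx": 0, "ty": 0, "tz": 0, "gripper": -1}

```text
clock: 16.85
tool_pos: [633.4, 84.2, 99.2]
ee_rot: [1.957, 2.455, 0.002]
wrist_force: [-0.5, -0.0, -0.8]
opening: 0.6
```

```bash
python3 -c "
from h import *
go([631.2,87,85])
"
```

```text
clock 16.85 pos [633.4  84.2  99.2] dtool [ 3.2 -1.6 14.2] drot [ 0.002  0.001 -0.   ] F [-0.5 -0.  -0.8] open 0.6
```

Correct by (3.2, −1.6) and step down to contact.

Emit:
carry_out:
  targets:
    - {"ax": 0, "ay": 0, "az": 0, "tx": 3.2, "ty": -1.6, "tz": 8, "gripper": -1}
    - {"ax": 0, "ay": 0, "az": 0, "tx": 0, "ty": 0, "tz": 6, "gripper": -1}
    - {"ax": 0, "ay": 0, "az": 0, "tx": 0, "ty": 0, "tz": 5, "gripper": -1}
    - {"ax": 0, "ay": 0, "az": 0, "tx": 0, "ty": 0, "tz": 2, "gripper": -1}
    - {"ax": 0, "ay": 0, "az": 0, "tx": 0, "ty": 0, "tz": 0, "gripper": -1}

```text
clock: 17.35
tool_pos: [629.9, 86.8, 75.9]
ee_rot: [-1.958, -2.455, 0.001]
wrist_force: [-0.3, 0.2, 0.2]
opening: 0.4
```

Emit:
carry_out:
  targets:
    - {"ax": 0, "ay": 0, "az": 0, "tx": 0, "ty": 0, "tz": 1, "gripper": -1}
    - {"ax": 0, "ay": 0, "az": 0, "tx": 0, "ty": 0, "tz": 1, "gripper": -1}
    - {"ax": 0, "ay": 0, "az": 0, "tx": 0, "ty": 0, "tz": 1, "gripper": -1}

```text
clock: 17.65
tool_pos: [630.5, 86.7, 73.6]
ee_rot: [1.959, 2.456, 0.0]
wrist_force: [0.2, 0.2, 0.2]
opening: 0.5
```

Emit:
carry_out:
  targets:
    - {"ax": 0, "ay": 0, "az": 0, "tx": 0, "ty": 0, "tz": 1, "gripper": -1}
    - {"ax": 0, "ay": 0, "az": 0, "tx": 0, "ty": 0, "tz": 1, "gripper": -1}

```text
clock: 17.85
tool_pos: [630.3, 86.7, 71.5]
ee_rot: [1.959, 2.456, 0.0]
wrist_force: [0.3, 0.1, -0.3]
opening: 0.5
```

Emit:
carry_out:
  targets:
    - {"ax": 0, "ay": 0, "az": 0, "tx": 0, "ty": 0.8, "tz": 1, "gripper": -1}
    - {"ax": 0, "ay": 0, "az": 0, "tx": 0, "ty": 0, "tz": 1, "gripper": -1}
    - {"ax": 0, "ay": 0, "az": 0, "tx": 0, "ty": 0, "tz": 0, "gripper": -1}

```text
clock: 18.15
tool_pos: [631.0, 86.9, 69.6]
ee_rot: [-1.959, -2.456, 0.0]
wrist_force: [-0.1, -0.8, 1.2]
opening: 0.4
```

Emit:
carry_out:
  targets:
    - {"ax": 0, "ay": 0, "az": 0, "tx": 0, "ty": 0, "tz": 1, "gripper": -1}
    - {"ax": 0, "ay": 0, "az": 0, "tx": 0, "ty": 0, "tz": 1, "gripper": -1}

```text
clock: 18.35
tool_pos: [631.1, 86.9, 67.7]
ee_rot: [1.959, 2.456, 0.0]
wrist_force: [-1.4, -0.1, 3.3]
opening: 0.3
```

Emit:
carry_out:
  targets:
    - {"ax": 0, "ay": 0, "az": 0, "tx": 0, "ty": 0, "tz": 1, "gripper": -1}
    - {"ax": 0, "ay": 0, "az": 0, "tx": 0, "ty": 0, "tz": 1, "gripper": -1}

```text
clock: 18.55
tool_pos: [631.1, 86.9, 65.5]
ee_rot: [1.959, 2.456, -0.0]
wrist_force: [-2.3, -0.8, 3.0]
opening: 0.6
```

Emit:
carry_out:
  targets:
    - {"ax": 0, "ay": 0, "az": 0, "tx": 0, "ty": 0, "tz": 1, "gripper": -1}
    - {"ax": 0, "ay": 0, "az": 0, "tx": 0, "ty": 0, "tz": 1, "gripper": -1}

```text
clock: 18.75
tool_pos: [631.1, 86.9, 63.4]
ee_rot: [-1.959, -2.456, 0.0]
wrist_force: [-1.0, -0.1, 2.4]
opening: 0.5
```

Emit:
carry_out:
  targets:
    - {"ax": 0, "ay": 0, "az": 0, "tx": 0, "ty": 0, "tz": 1, "gripper": -1}
    - {"ax": 0, "ay": 0, "az": 0, "tx": 0, "ty": 0, "tz": 1, "gripper": -1}

```text
clock: 18.95
tool_pos: [631.3, 87.0, 62.0]
ee_rot: [1.959, 2.456, 0.0]
wrist_force: [-3.5, -0.4, 10.7]
opening: 0.5
```

Emit:
carry_out:
  targets:
    - {"ax": 0, "ay": 0, "az": 0, "tx": 0, "ty": 0, "tz": 1, "gripper": -1}

```text
clock: 19.05
tool_pos: [631.4, 86.9, 62.0]
ee_rot: [1.958, 2.455, 0.001]
wrist_force: [-6.1, -0.1, 16.3]
opening: 0.3
```

Emit:
carry_out:
  targets:
    - {"ax": 0, "ay": 0, "az": 0, "tx": 0, "ty": 0, "tz": 1, "gripper": -1}

```text
clock: 19.15
tool_pos: [631.5, 86.9, 61.9]
ee_rot: [1.958, 2.455, 0.001]
wrist_force: [-7.8, -0.1, 20.8]
opening: 0.5
```

Emit:
carry_out:
  targets:
    - {"ax": 0, "ay": 0, "az": 0, "tx": 0, "ty": 0, "tz": -3, "gripper": -1}
    - {"ax": 0, "ay": 0, "az": 0, "tx": 0, "ty": 0, "tz": -5, "gripper": -1}
    - {"ax": 0, "ay": 0, "az": 0, "tx": 0, "ty": 0, "tz": -20, "gripper": -1}
    - {"ax": 0, "ay": 0, "az": 0, "tx": 0, "ty": 0, "tz": -40, "gripper": -1}
    - {"ax": 0, "ay": 0, "az": 0, "tx": 0, "ty": 0, "tz": -40, "gripper": -1}
    - {"ax": 0, "ay": 0, "az": 0, "tx": 0, "ty": -30, "tz": -20, "gripper": -1}
    - {"ax": 0, "ay": 0, "az": 0, "tx": 40, "ty": -20, "tz": 0, "gripper": -1}
    - {"ax": 0, "ay": 0, "az": 0, "tx": 45, "ty": 0, "tz": 0, "gripper": -1}

```text
clock: 19.95
tool_pos: [562.4, 157.8, 188.7]
ee_rot: [1.963, 2.452, 0.001]
wrist_force: [-0.0, 0.3, 0.3]
opening: 0.2
```

Emit:
carry_out:
  targets:
    - {"ax": 0, "ay": 0, "az": 0, "tx": 45, "ty": 0, "tz": 0, "gripper": -1}
    - {"ax": 0, "ay": 0, "az": 0, "tx": 45, "ty": 0, "tz": 0, "gripper": -1}
    - {"ax": 0, "ay": 0, "az": 0, "tx": 45, "ty": 0, "tz": 0, "gripper": -1}
    - {"ax": 0, "ay": 0, "az": 0, "tx": 0, "ty": 0, "tz": 0, "gripper": -1}
    - {"ax": 0, "ay": 0, "az": 0, "tx": 0, "ty": 0, "tz": 0, "gripper": -1}

```text
clock: 20.45
tool_pos: [533.0, 291.3, 187.1]
ee_rot: [1.956, 2.459, -0.001]
wrist_force: [-0.9, -0.6, 0.1]
opening: 0.2
```

```bash
python3 -c "
from h import *
s=optics.camera('side');t=optics.camera('top')
go([560.5,70,85])
for n,q in (('s',s),('t',t)):
  for k,z in (('vial_cap',88),('vial_amber',0),('vial_blue_cap',0),('flow_cup',0),('bottle_plain',0),('tab_pad',85)):
    for d in models.tip_of(q,k)[:1]: print(n,k,np.round(d['location'],1),round(d['confidence'],2),np.round(atz(q,d['location'],z),1))
save(s,'s20'); save(t,'t20')
cv2.imwrite('pics/t20z.png',cv2.resize(t['frame'][120:250,280:410],(600,600),interpolation=2)[...,::-1])
cv2.imwrite('pics/s20z.png',cv2.resize(s['frame'][140:240,250:350],(600,600),interpolation=2)[...,::-1])
"
```

```text
clock 20.55 pos [533.7 289.5 187.3] dtool [-219.9  -22.6  102.4] drot [-0.     0.001 -0.001] F [-0.7 -0.7  0.2] open 0.4
s vial_cap [284.9 272. ] 0.74 [674.2 389.7  88. ]
s vial_amber [213.4 391.1] 0.67 [433.7  35.6   0. ]
s vial_blue_cap [236.4 398.7] 0.84 [434.5 132.8   0. ]
s flow_cup [283.5 269.8] 0.85 [692.4 277.6   0. ]
s bottle_plain [277.1 338.9] 0.93 [568.2 263.7   0. ]
s tab_pad [183.8 342.6] 0.53 [547.7  50.5  85. ]
t vial_cap [171.6 339.1] 0.61 [629.7  85.   88. ]
t vial_amber [269.7 358.4] 0.61 [430.4  37.4   0. ]
t vial_blue_cap [268.9 323.7] 0.47 [431.4 111.8   0. ]
t flow_cup [147.1 250.7] 0.89 [692.7 273.2   0. ]
t bottle_plain [204.4 252.6] 0.86 [568.  266.5   0. ]
t tab_pad [208.4 346.6] 0.62 [556.9  69.4  85. ]
```

View pics/t20z.png

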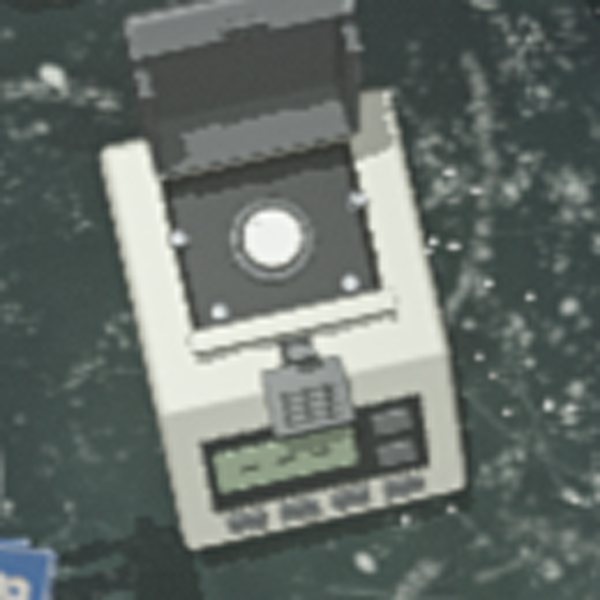

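View pics/s20z.png

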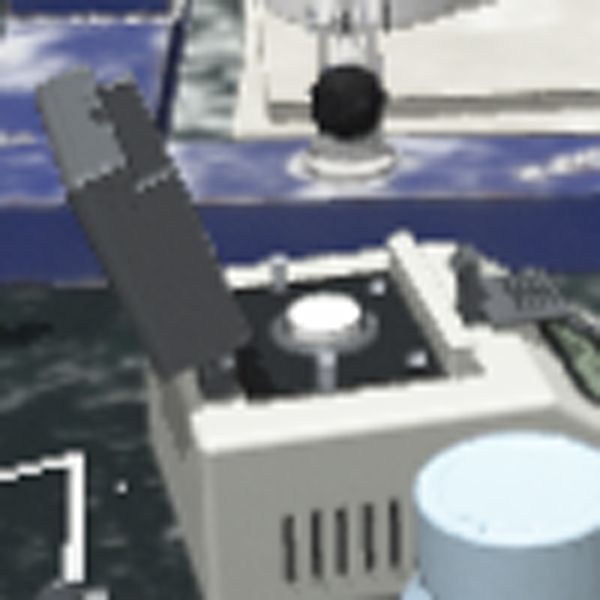

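View pics/s20.png

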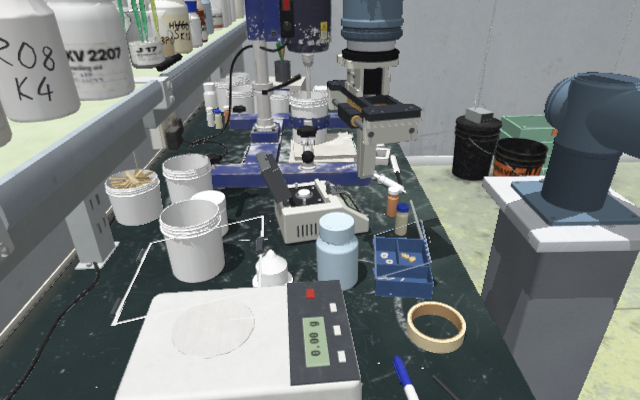

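```bash
python3 -c "
from h import *
print(bot.hand_in())"
```

```text
the job is handed in; nothing more can be done
None
```

I finished the job in the order asked and handed it in at about 21 s with the arm clear: tab pressed, lid pushed open, vial pressed home, lid left open.

- **Tab:** pressing it about 3 mm, with roughly 6 N downward, made the lid spring up.
- **Lid:** I pushed it along its arc by the lip. It fell on to its open stop, and the last pictures show it resting there.
- **Vial:** it moved about 7 mm at around 3 N, then met a hard stop. The force rose to 21 N with no further travel. The last side and top pictures show the cap low in its collar, where it stood clearly proud before.
- **Surroundings:** the photometer's corners are within about 1 px (roughly 2 mm) of where they started. The bottle, flow cup and both small vials are within the detectors' scatter of their first positions.

**Checks that disagreed:**
- **Height reading:** the fingertips stood about 26 mm higher than the measured tool position said. The contacts fitted this: the pad at a reading of about 59 (real height 85) and the vial home at 62 (real 88). The side camera suggested nearer 31 mm. I worked from contact force and pictures instead of the reported height.
- **Last vial detection:** in the final side picture the detector placed the vial cap at the flow cup instead. I judged the vial from the pictures and the hard stop.
- **Push on the lid:** early in opening it the horizontal force briefly reached about 12 N.

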